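Swing a square tube into line in a welding jig and cam it tight

TASK

Set the long square tube in the welding jig ready for tacking: butt its left end into the corner of the upright angle-iron heel post while the tube is still askew, swing it round that post until it bears firmly on the tip of the stop bolt, and only then turn the cam lever clockwise until the cam nips the free end tight and holds the tube against both heel and bolt. The stop block is held down only by its magnet, so feel for the bolt and do not shove the block out of place, and leave everything else on the bench alone.

Things in the scene. Friction and masses are not known exactly. Their poses are not given: they have to be found in the camera images.
- jig: Fixed steel jig plate, 290 x 385 mm, top face 10 mm above the bench. Origin: inside corner of the heel post, at bench level. z up; in line, the tube lies along its -y (to the right of the heel, seen from the robot), on the -x (robot) side of the plane x = 0. The plate spans x -200 to +90, y +40 to -345 mm.
- heel: Heel post: 70 mm tall upright stub of 8 mm angle iron fixed on the plate (top 80 mm above the bench), open towards the robot and the right. Origin and axes as the jig. Inner face of its end leg: plane y = 0 (x -50 to 0 mm); of its side leg: plane x = 0 (y 0 to -55 mm).
- stop: Stop: grey block 55 (x) x 40 (y) x 46 mm tall, held on the plate by its magnet only: a push above about 15 N along jig x slides it. Origin: foot of the middle of its front (robot side) face, at jig (30, -230, 10) mm; axes as the jig.
- bolt_root (a point): Where the stop bolt (12 mm diameter) leaves the block's front face, 27 mm above the bench. The bolt points to jig -x; its flat tip stands somewhere from 34 to 46 mm out (jig x -4 to -16 mm), set differently each time and not measured: find it by feel.
- tube: The work: square steel tube 30 x 30 mm, 260 mm long, 0.35 to 0.6 kg, lying on the plate near the heel post but askew, its right end swung towards the robot by 0.35 to 0.65 rad from the jig's -y and its heel end short of the post. Origin: its centre (15 mm above the plate). y along its length, +y towards its heel (left) end; z up.
- tube_heel (a point): Centre of the tube's heel (left) end face, 130 mm along the tube's +y from its centre.
- cam (a joint): Cam angle, rad; grows as the lever turns clockwise seen from above; starts open at 0.5 to 0.9. At angle c the lever points from the pivot at -0.384 - c from jig +x. With the tube against the bolt the cam meets the near corner of its free end at 1.95 to 2.45 and then tightens. Stiff pivot (0.2 N m, 2.5 N at the grip): stays where left; tight is 2 to 4 N more at the grip.
- cam_pivot (a point): Cam pivot, at jig (-36, -287) mm, on the plate's top, just beyond the tube's free end. The cam is an eccentric disc (22 mm radius, centre 12 mm off the pivot, top 39 mm above the bench).
- cam_grip (a point): Centre of the upright round steel grip, 20 mm diameter, on the end of the cam lever, 80 mm from the pivot; the grip reaches from 50 to 96 mm above the bench, this point at 73 mm. The flat lever below it is 16 mm wide.
- offcut: Bystander: 70 mm long offcut of the same 30 x 30 mm tube, lying on the far right corner of the plate. Origin at its centre.
- pipe_stub: Bystander: pipe stub 48 mm diameter, 60 mm tall, standing on the near left part of the plate. Origin under its centre.
- hammer: Bystander: hammer, 280 mm, on the bench left of the jig. Origin near its middle, at bench level.
- spanner: Bystander: spanner, 200 mm, on the bench left of the jig. Origin near its middle, at bench level.
- paste: Bystander: tin 72 mm diameter, 85 mm tall, on the bench right of the jig. Origin under its centre.
- gclamp: Bystander: G-clamp, about 150 x 180 mm, lying on the bench right of the jig. Origin on its spine.
- wire_brush: Bystander: wire brush, 240 mm, on the bench left, near the robot. Origin near its middle, at bench level.

How it is judged:
By the outcome, as a careful person would: the job done as asked, in the order asked, and still so for the second after the job is handed in, with the robot touching nothing.
It also fails if it takes over 72 s, if anything falls off the work surface, if the arm or the gripper's body presses on something with over 40 N, if the wrist force passes 120 N, or if a joint passes its speed limit or range.

ROBOT

A 7-joint arm with a two-finger parallel gripper is mounted at the origin on the work surface. World frame = base frame: x ahead of the robot, y to its left, z up, the work surface at z = 0. Lengths are in m, angles in rad, forces in N, time in s.
With the tool pointing down it reaches from about 0.425 to 1.025 m from the base axis. Payload 9.4 kg.
Tool frame: the origin (TCP) lies at the very end of the fingers, on their centre line; the grasp point (between the pads) lies 19 mm behind it (bot.grip_depth is the distance from the TCP to the grasp point, in m); z points along the fingers, y is the line along which they close (so a half turn about z gives the same grasp; the last joint's range is limited). The gripper opens to 85 mm and grips with 20 to 120 N. Pads are 22 mm wide; open, the fingers measure 114 mm over their backs; the gripper's body (76 mm by 85 mm) begins 54 mm behind the grasp point. The pads swing forward as they close: fully open they stand 13 mm farther back than shut.
Start: joints at [-1.397, 0.599, -0.003, 1.599, 0.002, 0.943, -0.08], TCP at [0.18, 0.702, 0.231] pointing down, gripper open.
Joint ranges: [-2.57, 2.57], [-0.35, 1.97], [-1.29, 1.29], [0.11, 2.56], [-1.05, 4.19], [0.11, 1.86], [-2.63, 2.63]. Speed limits (rad/s): [2.22, 2.22, 3.01, 3.01, 3.14, 3.14, 3.14].

INTERFACE

Orientations are given as a rotation vector (axis times angle).
In Python, from plant import bot, vision, workorder gives the robot as it stands. The module is installed in compiled form; this text tells all that it offers.
- The arm moves only by the shell command python3 -m creep 'ROWS' [OPENING] [FORCE]. ROWS is JSON, a list of rows, each a list of 4 numbers: the shift along the world's x, y, z in m, then the turn about the world's z in rad. In form: [[dx, dy, dz, spin], ...]. A call has exactly 10 rows; each row shifts and turns the commanded pose from where the row before left it; what a row does not reach is not made up. A row lasts 1/12 s, in which the tool goes at most 41.7 mm and 7.16 degrees, less where a joint would pass 70% of its speed; a pose out of reach is approached as far as the arm can. A call is refused whole if a number of a shift passes 0.0417 or a number of a turn 0.125, either way. A call with a gripper value outside its range is refused whole. OPENING is the closure, from -1 (fully open) to 1 (shut), so that 0 is half open, set as the call begins (- or left out, the last holds). The fingers move at their own pace and stop on an object; FORCE is the grip in N (left out, the last holds). Time passes only in rows, so rows that do not move let the fingers close, or fill a call up. It gives the time, the measured TCP pose, the force, the opening and the grip force at its end, in the units of the state.
- bot.observe(): the state, without advancing time (a new reading comes with each control period).
- vision.camera(name): name is "side" or "top"; returns (picture, depth): 384x512x3 uint8, red, green, blue; 384x512 float32, m along the optical axis (not along the pixel's ray), 0 where there is no reading.
- vision.camera_model(name): a dict with "fov_y" (degrees; the focal length in pixels is half the picture's height over the tangent of half this angle, whatever the lens; pixels are square), "cx", "cy" (the principal point, pixels), "origin" and "attitude" of the camera in the world. Camera axes: x right, y up, looking along -z (the intrinsics and any distortion apply to the point x, -y, -z); pixel columns grow to the right and rows downward; lengths in m; the calibration is good to about 2 mm. A picture is of the moment at which its call begins. camera_model takes no time and is no camera call.
- workorder.finish_job(): hands the job in; it is judged then, once.
The state is a dict: "time": time; "joints": joint angles; "qd": joint speeds; "effort": joint torques, N m; "eef_pos": TCP position; "eef_rot": TCP orientation; "ft_force": force on the tool from outside, world axes, zero at the start; "wrist_torque": the same for the moment, N m; "finger_gap": finger opening in m; "finger_force": force on a finger pad.
Only numpy, scipy, OpenCV 4.12 (cv2) and the standard library are available. Lean on these libraries where they do the work, as an engineer would, in place of code of your own. Each camera call takes 0.05 s, during which the arm holds its last target. There are 200 camera calls.

## Working session

There is one attempt and no reset: what is moved stays moved. The work goes in short steps, Python scripts to look and compute and a shell command to move; the robot and the scene stay as the last step left them, time stands still between calls to the robot, and variables do not carry over. Pictures are saved under pics/ and viewed, at most 10 in all, crops included, and the job is handed in when it is done.

```bash
mkdir -p pics
cat > h.py <<'E'
import numpy as np,cv2
from plant import bot,vision,workorder
from scipy.spatial.transform import Rotation as R
def model(n):
    m=vision.camera_model(n); return m
def pts(n,depth):
    m=vision.camera_model(n); f=192/np.tan(np.radians(m['fov_y'])/2)
    v,u=np.mgrid[:384,:512]
    P=np.stack([(u-m['cx'])/f*depth,-(v-m['cy'])/f*depth,-depth],-1)
    A=np.array(m['attitude']); Rm=R.from_rotvec(A).as_matrix() if A.size==3 else A
    return P@Rm.T+np.array(m['origin'])
E
python3 - <<'E'
from h import *
for n in('top','side'):
    print(vision.camera_model(n)); im,d=vision.camera(n); np.savez(n+'0.npz',im=im,d=d)
    cv2.imwrite(f'pics/{n}0.png',cv2.resize(im[...,::-1],(768,576)))
s=bot.observe(); print(s)
E
```

```text
{'fov_y': 42.848033795734125, 'cx': 261.66675302312996, 'cy': 195.20727566910875, 'origin': array([ 0.24531836, -0.01700791,  1.54539716]), 'attitude': array([ 0.10395438, -0.12876647, -1.56469375])}
{'fov_y': 44.909675867892986, 'cx': 244.85238762774173, 'cy': 200.98548364540494, 'origin': array([-0.11233886, -1.23780056,  0.84576516]), 'attitude': array([ 1.04419662, -0.23429551, -0.43018364])}
{'time': 0.1, 'joints': array([-1.39671552,  0.60005836, -0.00253442,  1.60003273,  0.00179791,
        0.94286688, -0.07977475]), 'qd': array([-0.00062333, -0.00140772, -0.00125443, -0.00190619, -0.00108686,
        0.00221485,  0.00043678]), 'effort': array([ 5.49629505e-03, -7.77986741e+01,  1.57000791e+00, -2.58623314e+01,
        1.26746381e-02,  5.41856818e-03, -2.06783923e-09]), 'eef_pos': array([0.17983246, 0.70192903, 0.23049998]), 'eef_rot': array([-3.92772006e-01, -3.11690231e+00,  2.14046139e-03]), 'ft_force': array([ 0.51819068, -0.04540334, -0.47570537]), 'wrist_torque': array([ 0.00037124, -0.00362457, -0.00683116]), 'finger_force': 0.0, 'finger_gap': 0.08527276495563084}
```

View pics/top0.png

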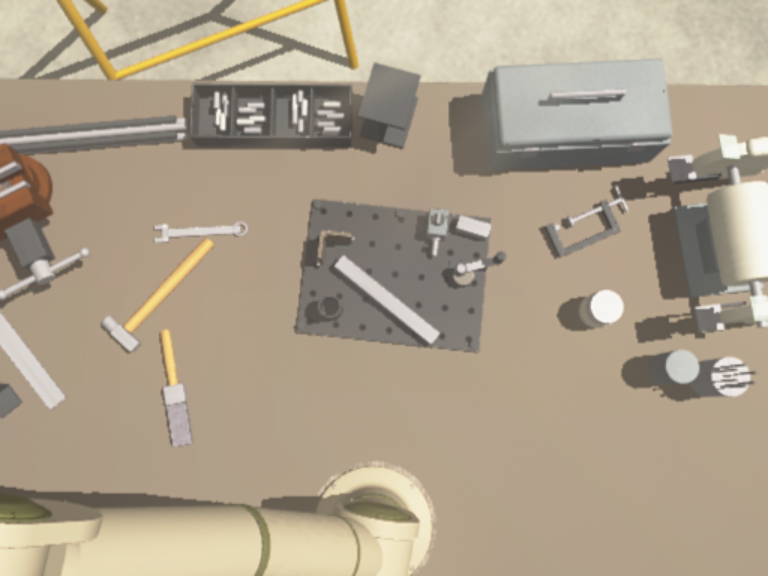

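View pics/side0.png

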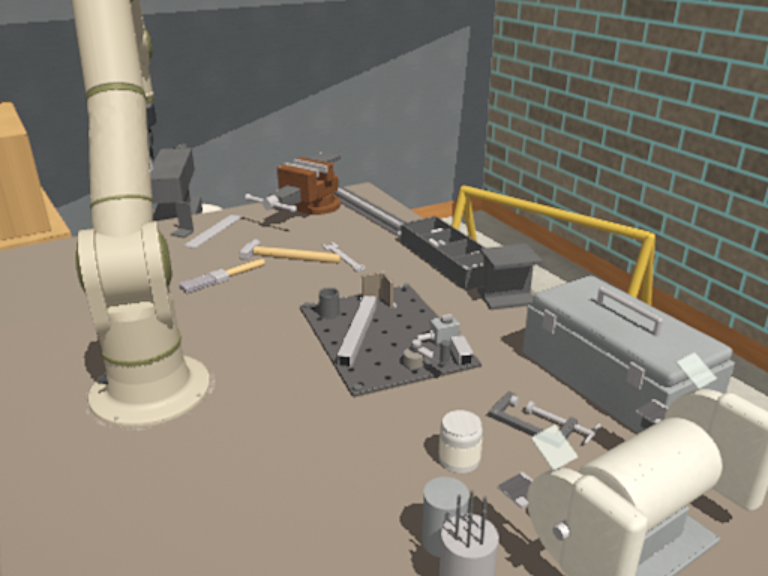

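The jig plate spans x 297–490, y 200–352 in the enlarged top picture. The heel is at (325,240), the tube runs (342,262)–(433,338), the stop is at (437,220) and the cam at (465,270) with its grip at (500,258). Next I'll take a closer crop and the heights.

Run:
```python
from h import *
z=np.load('top0.npz'); im,d=z['im'],z['d']; P=pts('top',d)
c=im[128:240,190:340,::-1]; cv2.imwrite('pics/crop0.png',cv2.resize(c,None,fx=5,fy=5,interpolation=cv2.INTER_CUBIC))
Z=P[...,2]
sub=np.zeros_like(Z,bool); sub[125:240,190:345]=1
print('bench',np.median(Z[250:300,200:330]))
def rep(lo,hi,name):
    m=sub&(Z>lo)&(Z<hi)&(d>0)
    n,l,st,ce=cv2.connectedComponentsWithStats(m.astype(np.uint8))
    for i in range(1,n):
        if st[i,4]<6: continue
        q=P[l==i]; r=cv2.minAreaRect((q[:,:2]*1000).astype(np.float32))
        print(name,st[i],q.mean(0).round(4),[np.round(a,1) for a in r])
rep(.004,.016,'plate');rep(.034,.046,'tube');rep(.052,.062,'stop');rep(.072,.11,'post')
```

```text
bench 0.00124678857400351
plate [200 125   5   3   6] [0.7004 0.1533 0.0056] [array([701.2, 152.6]), array([13.2,  6.2]), np.float64(87.5)]
plate [242 125   4   4   7] [0.7014 0.0175 0.0056] [array([700.8,  17.9]), array([10.3,  9.7]), np.float64(3.8)]
plate [293 125   3   7   9] [ 0.6952 -0.1456  0.0059] [array([ 696.8, -145.9]), array([ 6.7, 20.1]), np.float64(89.5)]
plate [300 125   9   9  28] [ 0.6924 -0.1794  0.0058] [array([ 693.8, -180.5]), array([26.7, 26. ]), np.float64(78.9)]
plate [321 125   5   4   8] [ 0.703  -0.2403  0.0049] [array([ 703.6, -239.7]), array([ 8.2, 15.8]), np.float64(56.6)]
plate [311 126   5   4   8] [ 0.6991 -0.2083  0.006 ] [array([ 698.7, -208.2]), array([ 7.4, 12.5]), np.float64(44.8)]
plate [239 130   3   4   6] [0.6819 0.0278 0.0067] [array([683.1,  29.4]), array([9.9, 6.6]), np.float64(0.4)]
plate [ 196  133  132  103 7943] [ 0.5102 -0.0397  0.0105] [array([516.7, -47.7]), array([402.4, 312.6]), np.float64(84.3)]
plate [324 132   5   5   7] [ 0.6778 -0.2495  0.0054] [array([ 678.3, -248.1]), array([ 6.4, 16.2]), np.float64(36.8)]
plate [196 136   
[... 5228 characters left out ...]
top [323 172   5   4  10] [ 0.536  -0.2384  0.0549] [array([ 535.2, -238.4]), array([ 6.6, 16.3]), np.float64(45.4)]
stop [303 175  10   9  49] [ 0.5197 -0.1806  0.0572] [array([ 520.2, -180.5]), array([24.1, 25.6]), np.float64(56.7)]
stop [313 175   5   5   8] [ 0.5262 -0.2055  0.0548] [array([ 526. , -206.1]), array([13.4,  7.4]), np.float64(45.6)]
stop [329 174   6   3   7] [ 0.5306 -0.2563  0.0568] [array([ 530.7, -256.3]), array([16.4,  4.8]), np.float64(82.8)]
post [211 154  23  19 110] [0.575  0.0907 0.0799] [array([575.3,  91. ]), array([43.8, 81.2]), np.float64(36.0)]
post [330 168   7   7  41] [ 0.537  -0.2556  0.0946] [array([ 537.7, -256.2]), array([16.7, 17.2]), np.float64(7.8)]
```

View pics/crop0.png

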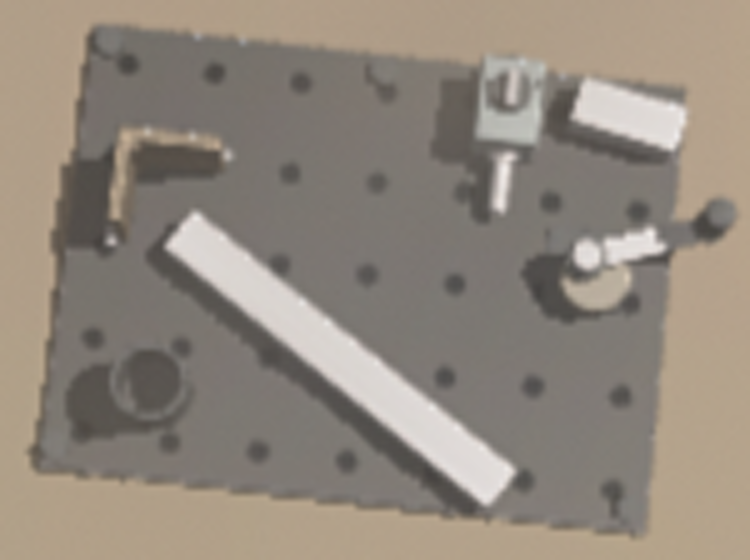

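The crop shows the heel's inside corner at about (133,147), the tube from (180,225) to (500,487), and the plate corners at (92,27), (685,88), (643,533) and (37,468). The bolt tip is at (498,210), the pivot at (587,253) and the grip at (718,215). I'll fit the jig frame to these.

```bash
cat >> h.py <<'E'
def px(n,u,v,z):
    m=vision.camera_model(n); f=192/np.tan(np.radians(m['fov_y'])/2)
    r=R.from_rotvec(m['attitude']).apply([(u-m['cx'])/f,-(v-m['cy'])/f,-1]); o=np.array(m['origin'])
    return (o+r*(z-o[2])/r[2])
def tube(d):
    P=pts('top',d); Z=P[...,2]; m=np.zeros_like(Z,bool); m[125:240,190:300]=1
    m&=(Z>.034)&(Z<.046)
    n,l,st,ce=cv2.connectedComponentsWithStats(m.astype(np.uint8))
    i=1+np.argmax(st[1:,4]); q=(P[l==i][:,:2]*1000).astype(np.float32)
    b=cv2.boxPoints(cv2.minAreaRect(q)); c=b.mean(0)
    e=[(b[j]+b[(j+1)%4])/2 for j in range(4)]
    a=e[0]-e[2]; bb=e[1]-e[3]; a=a if np.linalg.norm(a)>np.linalg.norm(bb) else bb
    a=a/np.linalg.norm(a); a=a if a[1]>0 else -a
    return c,a,np.linalg.norm(bb),st[i,4],b
E
python3 - <<'E'
from h import *
z=np.load('top0.npz'); d=z['d']; P=pts('top',d)
J=np.array([[90,40],[90,-345],[-200,-345],[-200,40]],float)
W=np.array([px('top',u/5-.4+190,v/5-.4+128,.01)[:2]*1000 for u,v in[(92,27),(685,88),(643,533),(37,468)]])
print(W.round(1),[np.linalg.norm(W[i]-W[i-1]).round(1) for i in range(4)])
jc,wc=J.mean(0),W.mean(0); H=(J-jc).T@(W-wc); th=np.arctan2(H[0,1]-H[1,0],H[0,0]+H[1,1])
Rm=np.array([[np.cos(th),-np.sin(th)],[np.sin(th),np.cos(th)]]); o=wc-Rm@jc
print('th',th,'o',o.round(1),'res',(J@Rm.T+o-W).round(1))
inv=lambda p:(Rm.T@(np.asarray(p)-o)).round(1)
# heel top pixels in jig
Z=P[...,2]; m=(Z>.07)&(Z<.09); m[:150]=0;m[175:]=0;m[:,:205]=0;m[:,240:]=0
q=(P[m][:,:2]*1000-o)@Rm; print('heel x',np.percentile(q[:,0],[0,5,50,95,100]).round(1),'y',np.percentile(q[:,1],[0,5,50,95,100]).round(1))
for nm,p in dict(stopc=(617.6,-132.9),grip=(537.3,-256),pivtop=(520,-180.5)).items(): print(nm,inv(p),)
for n,x,y in[('corner',0,0),('boltroot',30,-230),('pivot',-36,-287)]: print(n,(Rm@[x,y]+o).round(1))
c,a,_,n,b=tube(d); print('tube',c,a,b.round(1),'jig c',inv(c),'heel end jig',inv(c+130*a),'ang',np.arctan2(a[0],a[1]), 'jig ang',np.arctan2(*(Rm.T@a)))
g=inv((537.3,-256))-[-36,-287]; print('cam',-.384-np.arctan2(g[1],g[0]),np.linalg.norm(g))
tip=px('top',498/5-.4+190,212/5-.4+128,.033)[:2]*1000; print('tip jig',inv(tip))
E
```

```text
[[ 677.   132.5]
 [ 638.8 -250.5]
 [ 351.5 -219. ]
 [ 391.3  161.9]] [np.float64(287.3), np.float64(385.0), np.float64(289.0), np.float64(382.9)]
th -0.1032254072536231 o [585.1 102.3] res [[ 1.7  0.2]
 [ 0.2  0.4]
 [-1.  -1.3]
 [-1.   0.7]]
heel x [-49.9 -43.2   0.    7.2   8.8] y [-54.5 -49.2  -2.7   6.5   7.9]
stopc [  56.6 -230.6]
grip [ -10.6 -361.3]
pivtop [ -35.6 -288. ]
corner [585.1 102.3]
boltroot [ 591.2 -129.6]
pivot [ 519.7 -179.5]
tube [457.01782 -26.76361] [0.627915 0.778282] [[ 363.1 -118.4]
 [ 387.3 -138. ]
 [ 551.    64.9]
 [ 526.7   84.4]] jig c [-114.1 -141.5] heel end jig [-43.3 -32.5] ang 0.67887133 jig ang 0.5756459015601488
cam 0.8573938879143949 78.52165306461653
tip jig [  -9.3 -231.9]
```

```bash
python3 -m creep '[[0.022,-0.036,0,-0.1],[0.022,-0.036,0,-0.1],[0.022,-0.036,0,-0.1],[0.022,-0.036,0,-0.1],[0.022,-0.036,0,-0.1],[0.022,-0.036,0,-0.1],[0.022,-0.036,0,-0.1],[0.022,-0.036,0,-0.1],[0.022,-0.036,0,-0.1],[0.022,-0.036,0,-0.1]]' -1 40
python3 -m creep '[[0.0057,-0.037,-0.005,-0.1],[0.0057,-0.037,-0.005,-0.1],[0.0057,-0.037,-0.005,-0.1],[0.0057,-0.037,-0.005,-0.1],[0.0057,-0.037,-0.005,-0.1],[0.0057,-0.037,-0.005,-0.1],[0.0057,-0.037,-0.005,-0.1],[0.0057,-0.037,-0.005,-0.1],[0.0057,-0.037,-0.005,-0.1],[0.0057,-0.037,-0.005,-0.1]]'
cat >> h.py <<'E'
O=np.array([585.1,102.3]); TH=-.1032; RJ=np.array([[np.cos(TH),-np.sin(TH)],[np.sin(TH),np.cos(TH)]])
def st():
    s=bot.observe(); p=s['eef_pos']*1000; y=R.from_rotvec(s['eef_rot']).apply([0,1,0])
    return s,p,np.arctan2(y[1],y[0])
E
python3 -c "
from h import *
s,p,y=st(); print(s['time'],p.round(1),y,s['joints'].round(2),'need',(np.array([457,-26.8])-p[:2]).round(1),-.679-y)"
```

```text
time: 0.93
eef_pos: [0.3977, 0.3449, 0.2313]
eef_rot: [-1.845, -2.543, 0.0]
ft_force: [0.4, 0.3, -0.4]
finger_gap: 0.0854
finger_force: 0.0
time: 1.77
eef_pos: [0.4541, -0.0249, 0.1811]
eef_rot: [-2.838, -1.347, -0.0]
ft_force: [1.4, 0.5, -0.5]
finger_gap: 0.0855
finger_force: 0.0
1.7667 [454.1 -24.9 181.1] -0.6844961155791858 [-0.46  0.4   0.53  2.27 -0.39  0.55 -0.32] need [ 2.9 -1.9] 0.005496115579185723
```

```bash
python3 -m creep '[[0,0,-0.03,0],[0,0,-0.03,0],[0,0,-0.03,0],[0,0,-0.025,0],[0,0,-0.02,0],[0,0,-0.015,0],[0,0,-0.01,0],[0,0,-0.006,0],[0,0,0,0],[0,0,0,0]]'
python3 -c "
from h import *
s,p,y=st(); print(p.round(1),y)
im,d=vision.camera('side'); cv2.imwrite('pics/s1.png',cv2.resize(im[160:280,180:340,::-1],None,fx=4,fy=4,interpolation=2))"
```

```text
time: 2.6
eef_pos: [0.4541, -0.0234, 0.015]
eef_rot: [-2.835, -1.353, 0.001]
ft_force: [0.1, 0.1, 0.2]
finger_gap: 0.0856
finger_force: 0.0
[454.1 -23.4  15. ] -0.6804320686714589
```

View pics/s1.png

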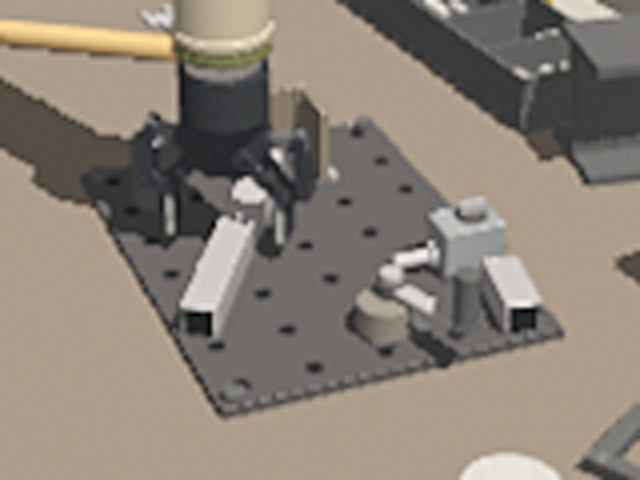

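The fingers straddle the tube, at (165,200) and (282,215) with the tube between them. Closing the gripper.

```bash
python3 -m creep '[[0,0,0,0],[0,0,0,0],[0,0,0,0],[0,0,0,0],[0,0,0,0],[0,0,0,0],[0,0,0,0],[0,0,0,0],[0,0,0,0],[0,0,0,0]]' 1 40
python3 -c "
from h import *
s,p,y=st(); a=np.array([-np.sin(y),np.cos(y)]); 
im,d=vision.camera('top')
print(p.round(1),y,s['ft_force'],s['finger_force'])
aj=RJ.T@a; phi=np.arctan2(*aj)
# offset along tube of tool from tube centre, from first measure
dl=(p[:2]-np.array([457.,-26.8]))@a; c=p[:2]-a*dl
e=c+130*a; ej=RJ.T@(e-O); print('phi',phi,'dl',dl,'end jig',ej)
t=np.array([-15*np.cos(phi),-15*np.sin(phi)]); print('move jig',t-ej,'world',RJ@(t-ej))"
```

```text
time: 3.48
eef_pos: [0.4557, -0.0238, 0.0159]
eef_rot: [2.833, 1.352, 0.004]
ft_force: [3.0, -2.7, 6.0]
finger_gap: 0.0297
finger_force: 39.6
[455.7 -23.8  15.9] -0.6805607485121373 [ 2.98681742 -2.68544879  5.97909708] 39.60331678390503
phi 0.5773607485121374 dl 1.5230327318301624 end jig [-45.58471598 -31.10436362]
move jig [33.01612436 22.91714769] world [35.20131934 19.39400018]
```

```bash
python3 -m creep '[[0.004,0.002,0.001,0],[0.004,0.002,0,0],[0.004,0.002,0,0],[0.004,0.002,0,0],[0.004,0.002,0,0],[0.004,0.002,0,0],[0.004,0.002,0,0],[0.003,0.002,0,0],[0,0,0,0],[0,0,0,0]]'
python3 -c "
from h import *
s,p,y=st();print(p,y,RJ.T@s['ft_force'][:2])"
```

```text
time: 4.37
eef_pos: [0.4852, -0.007, 0.0162]
eef_rot: [2.835, 1.354, -0.0]
ft_force: [-0.4, -0.2, -5.7]
finger_gap: 0.0293
finger_force: 40.1
[485.20974992  -7.04728244  16.21061795] -0.6795430049934871 [-0.350649   -0.24494406]
```

```bash
python3 -m creep '[[0.0006,0.0003,0,0],[0.0006,0.0003,0,0],[0.0006,0.0003,0,0],[0.0006,0.0003,0,0],[0.0006,0.0003,0,0],[0.0006,0.0003,0,0],[0.0006,0.0003,0,0],[0.0006,0.0003,0,0],[0,0,0,0],[0,0,0,0]]'
python3 -c "
from h import *
s,p,y=st();print(p,y,RJ.T@s['ft_force'][:2])"
```

```text
time: 5.2
eef_pos: [0.4894, -0.0055, 0.0162]
eef_rot: [2.835, 1.352, -0.002]
ft_force: [-2.5, -5.2, -5.5]
finger_gap: 0.0292
finger_force: 40.1
[489.42588463  -5.48507749  16.21198642] -0.6808054155794271 [-1.97030679 -5.39274994]
```

```bash
python3 -m creep '[[0.0005,0,0,0],[0.0005,0,0,0],[0.0005,0,0,0],[0.0005,0,0,0],[0,0,0,0],[0,0,0,0],[0,0,0,0],[0,0,0,0],[0,0,0,0],[0,0,0,0]]'
python3 -c "
from h import *
s,p,y=st();print(p,y,RJ.T@s['ft_force'][:2],s['wrist_torque'])"
```

```text
time: 6.03
eef_pos: [0.4911, -0.0056, 0.0162]
eef_rot: [2.836, 1.352, -0.002]
ft_force: [-4.1, -4.3, -6.2]
finger_gap: 0.0289
finger_force: 40.2
[491.1347952   -5.63619681  16.1783726 ] -0.6809341476040071 [-3.63451959 -4.72794934] [-1.09994305  0.76662428  0.02253127]
```

```bash
python3 -m creep '[[0.0005,0,0,0],[0.0005,0,0,0],[0.0005,0,0,0],[0.0005,0,0,0],[0,0,0,0],[0,0,0,0],[0,0,0,0],[0,0,0,0],[0,0,0,0],[0,0,0,0]]'
python3 -c "
from h import *
s,p,y=st();print(p,y,RJ.T@s['ft_force'][:2],s['wrist_torque'])"
```

```text
time: 6.87
eef_pos: [0.4928, -0.0058, 0.0162]
eef_rot: [2.836, 1.352, -0.003]
ft_force: [-4.7, -6.6, -4.4]
finger_gap: 0.0295
finger_force: 40.2
[492.84354317  -5.79767506  16.16464983] -0.6810304643429264 [-3.95471326 -7.00938652] [-1.0599571   0.81229332  0.09633853]
```

Run:
```python
from h import *
im,d=vision.camera('top'); np.savez('t2.npz',im=im,d=d)
im2,d2=vision.camera('side')
a=cv2.resize(im[140:230,200:300,::-1],(500,450),interpolation=2)
b=cv2.resize(im2[180:240,205:285,::-1],(600,450),interpolation=2)
cv2.imwrite('pics/c2.png',cv2.resize(np.hstack([a,b]),(800,327)))
```

```text
(no output)
```

View pics/c2.png

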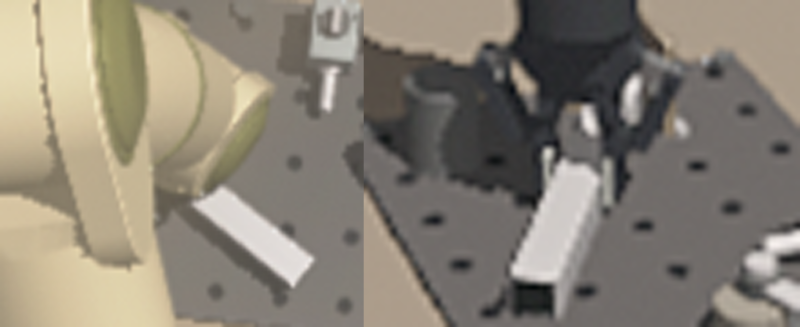

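The picture shows only the tube's free end, with end corners at about (313,262) and (297,288). The gripper hides the rest, so I'll locate the tube from that free part.

```bash
cat >> h.py <<'E'
def freepart(d):
    P=pts('top',d); Z=P[...,2]; m=np.zeros_like(Z,bool); m[160:240,235:300]=1; m&=(Z>.034)&(Z<.047)
    n,l,s_,ce=cv2.connectedComponentsWithStats(m.astype(np.uint8)); i=1+np.argmax(s_[1:,4])
    q=(P[l==i][:,:2]*1000-O)@RJ   # jig
    c=q.mean(0); r=cv2.minAreaRect(q.astype(np.float32)); b=cv2.boxPoints(r)
    # axis from edges: mean cross position per slice
    u,s,vt=np.linalg.svd(q-c,full_matrices=False); a=vt[0]; a=a if a[1]>0 else -a
    for _ in range(3):
        p=np.array([a[1],-a[0]]); t=(q-c)@a; w=(q-c)@p
        bins=np.arange(np.percentile(t,8),np.percentile(t,92),5)
        M=[(k+2.5,(w[(t>=k)&(t<k+5)].max()+w[(t>=k)&(t<k+5)].min())/2) for k in bins if ((t>=k)&(t<k+5)).sum()>3]
        k=np.polyfit(*np.array(M).T,1); a=a+k[0]*p; a/=np.linalg.norm(a); c=c+k[1]*p
    t=(q-c)@a; fe=c+a*t.min(); 
    return np.arctan2(*a),fe,fe+260*a,r,t.max()-t.min()
E
python3 -c "
from h import *
print(freepart(np.load('top0.npz')['d']));print(freepart(np.load('t2.npz')['d']))
s,p,y=st(); print('phi tool',-(y)+TH, )"
```

```text
(np.float64(0.5793008397668311), array([-185.6557832 , -250.50716828]), array([-43.32164801, -32.92731176]), ((-122.25669860839844, -154.13198852539062), (230.6827850341797, 31.132858276367188), 57.01646041870117), np.float64(230.74804720186648))
(np.float64(0.5815715769029381), array([-154.61635786, -226.30190078]), array([-11.78852339,  -9.04580834]), ((-123.68315124511719, -179.2802734375), (112.58177947998047, 30.689491271972656), 56.75860595703125), np.float64(112.55485482230003))
phi tool 0.5778461335808445
```

```bash
cat > sw.py <<'E'
from h import *
import sys
def pos(phi,L=128.5):
    return RJ@(np.array([-15*np.cos(phi),-15*np.sin(phi)])-L*np.array([np.sin(phi),np.cos(phi)]))
s,p,y=st(); phi=TH-y; tj=RJ.T@(p[:2]-O); 
print('phi',phi,'tool jig',tj,'end by tool',tj+128.5*np.array([np.sin(phi),np.cos(phi)]),'f jig',RJ.T@s['ft_force'][:2],s['wrist_torque'][2])
a,b,n=float(sys.argv[1]),float(sys.argv[2]),int(sys.argv[3])
ph=np.linspace(a,b,n+1); P=np.array([pos(x) for x in ph]); print(np.diff(P,axis=0).round(2),'sum',(P[-1]-P[0]).round(2),'spin',(a-b)/n)
E
python3 sw.py .578 .33 8; python3 sw.py .33 .1 8
```

```text
phi 0.5778461335808445 tool jig [ -80.60870276 -117.03883543] end by tool [-10.41929935  -9.40195676] f jig [-3.54089529 -6.07935069] 0.07812696978783397
[[ 2.93 -2.04]
 [ 3.01 -1.94]
 [ 3.1  -1.83]
 [ 3.18 -1.72]
 [ 3.26 -1.61]
 [ 3.34 -1.5 ]
 [ 3.41 -1.39]
 [ 3.48 -1.28]] sum [ 25.7  -13.32] spin 0.030999999999999993
phi 0.5778461335808445 tool jig [ -80.60870276 -117.03883543] end by tool [-10.41929935  -9.40195676] f jig [-3.54089529 -6.07935069] 0.07812696978783397
[[ 3.28 -1.08]
 [ 3.34 -0.98]
 [ 3.39 -0.88]
 [ 3.44 -0.78]
 [ 3.48 -0.68]
 [ 3.53 -0.57]
 [ 3.57 -0.47]
 [ 3.6  -0.37]] sum [27.63 -5.81] spin 0.02875
```

```bash
python3 -m creep '[[0.0029,-0.002,0,0.031],[0.003,-0.0019,0,0.031],[0.0031,-0.0018,0,0.031],[0.0032,-0.0017,0,0.031],[0.0033,-0.0016,0,0.031],[0.0033,-0.0015,0,0.031],[0.0034,-0.0014,0,0.031],[0.0035,-0.0013,0,0.031],[0,0,0,0],[0,0,0,0]]'
python3 sw.py .33 .1 8|head -1
python3 -c "
from h import *
im,d=vision.camera('top');print(freepart(d))"
```

```text
time: 7.8
eef_pos: [0.5193, -0.0194, 0.0162]
eef_rot: [2.646, 1.692, -0.002]
ft_force: [-2.3, -7.0, -4.7]
finger_gap: 0.0291
finger_force: 40.2
phi 0.330015044121383 tool jig [ -52.95083239 -127.81781453] end by tool [-11.30947439  -6.25199983] f jig [-1.51625524 -7.20575205] 0.02491631317006994
(np.float64(0.33081310350323523), array([ -98.01315076, -250.75647905]), array([-13.56199136,  -4.85405597]), ((-79.42408752441406, -196.29611206054688), (115.15056610107422, 30.707761764526367), 71.19913482666016), np.float64(115.07939977879025))
```

```bash
python3 -m creep '[[0.0034,-0.0011,0,0.0287],[0.0034,-0.001,0,0.0287],[0.0035,-0.0009,0,0.0287],[0.0035,-0.0008,0,0.0287],[0.0035,-0.0007,0,0.0287],[0.0036,-0.0006,0,0.0287],[0.0036,-0.0005,0,0.0287],[0.0037,-0.0004,0,0.0287],[0,0,0,0],[0,0,0,0]]'
python3 sw.py .1 .03 8
python3 -c "
from h import *
im,d=vision.camera('top');print(freepart(d))"
```

```text
time: 8.68
eef_pos: [0.5475, -0.0255, 0.0162]
eef_rot: [2.434, 1.985, -0.002]
ft_force: [-2.2, -7.2, -4.3]
finger_gap: 0.0293
finger_force: 40.3
phi 0.0997265223852302 tool jig [ -24.21406627 -130.95608003] end by tool [-11.42043902  -3.09454124] f jig [-1.40318786 -7.43151704] 0.2784986132090818
[[ 1.1  -0.09]
 [ 1.11 -0.08]
 [ 1.11 -0.07]
 [ 1.11 -0.06]
 [ 1.11 -0.05]
 [ 1.12 -0.04]
 [ 1.12 -0.03]
 [ 1.12 -0.02]] sum [ 8.91 -0.46] spin 0.00875
(np.float64(0.10053868515434754), array([ -40.65162577, -260.99224782]), array([-14.55558278,  -2.30518486]), ((-34.73243713378906, -205.69334411621094), (111.35541534423828, 31.24359893798828), 84.696044921875), np.float64(111.18487103192169))
```

```bash
python3 -m creep '[[0.0004,0,0,0.003],[0.0004,0,0,0.003],[0.0004,0,0,0.003],[0.0004,0,0,0.003],[0.0004,0,0,0.003],[0.0004,0,0,0.003],[0.0004,0,0,0.003],[0.0004,0,0,0.003],[0,0,0,0],[0,0,0,0]]'
python3 sw.py .1 .03 8|head -1
python3 -m creep '[[0.0004,0,0,0.003],[0.0004,0,0,0.003],[0.0004,0,0,0.003],[0.0004,0,0,0.003],[0.0004,0,0,0.003],[0.0004,0,0,0.003],[0,0,0,0],[0,0,0,0],[0,0,0,0],[0,0,0,0]]'
python3 sw.py .1 .03 8|head -1
```

```text
time: 9.57
eef_pos: [0.5504, -0.0257, 0.0162]
eef_rot: [2.411, 2.013, -0.003]
ft_force: [-2.4, -7.7, -5.3]
finger_gap: 0.0295
finger_force: 40.3
phi 0.07624483892230523 tool jig [ -21.28340265 -130.88292846] end by tool [-11.49543064  -2.75625051] f jig [-1.62545425 -7.94305198] 0.1742936562649476
time: 10.4
eef_pos: [0.5528, -0.0259, 0.0162]
eef_rot: [2.393, 2.034, -0.003]
ft_force: [-1.8, -7.1, -5.1]
finger_gap: 0.0291
finger_force: 40.3
phi 0.058404282738352506 tool jig [ -18.94686314 -130.81870017] end by tool [-11.44617872  -2.5377985 ] f jig [-1.08342956 -7.21689457] 0.2411631830401342
```

```bash
python3 -m creep '[[0.0003,0,0,0.0025],[0.0003,0,0,0.0025],[0.0003,0,0,0.0025],[0,0,0,0],[0,0,0,0],[0,0,0,0],[0,0,0,0],[0,0,0,0],[0,0,0,0],[0,0,0,0]]'
python3 sw.py .1 .03 8|head -1
python3 -m creep '[[0.0003,0,0,0.0025],[0.0003,0,0,0.0025],[0,0,0,0],[0,0,0,0],[0,0,0,0],[0,0,0,0],[0,0,0,0],[0,0,0,0],[0,0,0,0],[0,0,0,0]]'
python3 sw.py .1 .03 8|head -1
```

```text
time: 11.23
eef_pos: [0.5537, -0.0259, 0.0162]
eef_rot: [2.385, 2.043, -0.003]
ft_force: [-3.4, -8.2, -3.7]
finger_gap: 0.0289
finger_force: 40.3
phi 0.050966821104486984 tool jig [ -17.98845454 -130.73149529] end by tool [-11.44205306  -2.39835604] f jig [-2.52083397 -8.54854465] 0.25386886179202445
time: 12.07
eef_pos: [0.5543, -0.026, 0.0162]
eef_rot: [2.38, 2.049, -0.003]
ft_force: [-2.5, -8.3, -4.1]
finger_gap: 0.0292
finger_force: 40.3
phi 0.046004729202588066 tool jig [ -17.37568863 -130.73646477] end by tool [-11.46616596  -2.37242175] f jig [-1.64075631 -8.54578067] 0.1758760275560395
```

```bash
for i in 1; do python3 -m creep '[[0.0003,0,0,0.0025],[0.0003,0,0,0.0025],[0,0,0,0],[0,0,0,0],[0,0,0,0],[0,0,0,0],[0,0,0,0],[0,0,0,0],[0,0,0,0],[0,0,0,0]]'|tail -1
python3 sw.py .1 .03 8|head -1; done
python3 -m creep '[[0.0003,0,0,0.0025],[0.0003,0,0,0.0025],[0,0,0,0],[0,0,0,0],[0,0,0,0],[0,0,0,0],[0,0,0,0],[0,0,0,0],[0,0,0,0],[0,0,0,0]]'|tail -1
python3 sw.py .1 .03 8|head -1
```

```text
finger_force: 40.4
phi 0.041739604019084844 tool jig [ -17.08813522 -130.70561086] end by tool [-11.72615335  -2.31753061] f jig [-2.21240274 -7.47375326] -0.03183460542554952
finger_force: 40.6
phi 0.0380225221548353 tool jig [ -17.06178592 -130.69289237] end by tool [-12.177069    -2.28576819] f jig [-4.09767924 -7.14008852] -0.4826971873479053
```

```bash
python3 -m creep '[[0.0004,0,-0.0003,0],[0.0004,0,-0.0003,0],[0,0,-0.0003,0],[0,0,0,0],[0,0,0,0],[0,0,0,0],[0,0,0,0],[0,0,0,0],[0,0,0,0],[0,0,0,0]]'
python3 sw.py .1 .03 8|head -1
python3 -c "
from h import *
im,d=vision.camera('top');np.savez('t3.npz',im=im,d=d);print(freepart(d))"
```

```text
time: 14.57
eef_pos: [0.5547, -0.026, 0.016]
eef_rot: [-2.372, -2.058, 0.005]
ft_force: [-8.3, -8.6, 8.6]
finger_gap: 0.0288
finger_force: 42.1
phi 0.03829458678577356 tool jig [ -17.04881762 -130.73491589] end by tool [-12.12916585  -2.32912542] f jig [-7.33482635 -9.3997525 ] -0.4445894642980007
(np.float64(0.028188453555534433), array([ -24.58057493, -261.04528205]), array([-17.25254756,  -1.14857177]), ((-21.460468292236328, -204.62416076660156), (112.878662109375, 36.11640167236328), 89.10232543945312), np.float64(112.77985283530035))
```

Tube is on the bolt with about 6.5 N and the block hasn't moved. Releasing and rising.

```bash
python3 -m creep '[[0,0,0,0],[0,0,0,0],[0,0,0,0],[0,0,0,0],[0,0,0,0],[0,0,0.01,0],[0,0,0.02,0],[0,0,0.03,0],[0,0,0.03,0],[0,0,0.03,0]]' 0
python3 sw.py .1 .03 8|head -1
```

```text
time: 15.45
eef_pos: [0.5567, -0.024, 0.1372]
eef_rot: [-2.369, -2.063, 0.001]
ft_force: [-0.5, 0.7, -0.2]
finger_gap: 0.0428
finger_force: 0.0
phi 0.03486140855189239 tool jig [ -15.26846313 -128.59444138] end by tool [-10.78967945  -0.17251764] f jig [-0.60306598  0.67092645] 0.004350670085144054
```

```bash
python3 -m creep '[[-0.0024,-0.029,0,0.046],[-0.0024,-0.029,0,0.046],[-0.0024,-0.029,0,0.046],[-0.0024,-0.029,0,0.046],[-0.0024,-0.029,0,0.046],[-0.0024,-0.029,0,0.046],[-0.0024,-0.029,0,0.046],[-0.0024,-0.030,0,0.046],[0,0,0,0],[0,0,0,0]]' 0
python3 - <<'E'
from h import *
s,p,y=st(); print(p,y,s['joints'].round(2))
im,d=vision.camera('top'); np.savez('t4.npz',im=im,d=d)
c,a,_,n,b=tube(d); aj=RJ.T@a; cj=RJ.T@(c-O); phi=np.arctan2(*aj); print('phi',phi,'end',cj+130*aj,n)
print(freepart(d))
P=pts('top',d);m=(P[...,2]>.05)&(P[...,2]<.062);m[:135]=0;m[162:]=0;m[:,:282]=0;m[:,302:]=0
r=cv2.minAreaRect(((P[m][:,:2]*1000-O)@RJ).astype(np.float32));print('stop',r)
c_=im[128:240,190:340,::-1]; cv2.imwrite('pics/crop4.png',cv2.resize(c_,None,fx=5,fy=5,interpolation=cv2.INTER_CUBIC))
E
```

```text
time: 16.28
eef_pos: [0.5371, -0.2593, 0.1361]
eef_rot: [1.956, 2.457, -0.001]
ft_force: [0.7, 0.7, 0.0]
finger_gap: 0.0426
finger_force: 0.0
[ 537.07398315 -259.30189571  136.06319854] 0.22601800016308807 [ 0.22  0.57  0.19  1.99 -0.19  0.59  0.77]
phi 0.05014375846752165 end [-12.93754871  19.30532118] 610
(np.float64(0.04204401176123145), array([ -24.34490218, -221.04800075]), array([-13.41667943,  38.72223223]), ((-20.454792022705078, -140.10836791992188), (161.8101806640625, 31.435331344604492), 87.00791931152344), np.float64(161.8122824926914))
stop ((56.8138427734375, -230.58877563476562), (56.028804779052734, 39.62443161010742), 0.12265005707740784)
```

View pics/crop4.png

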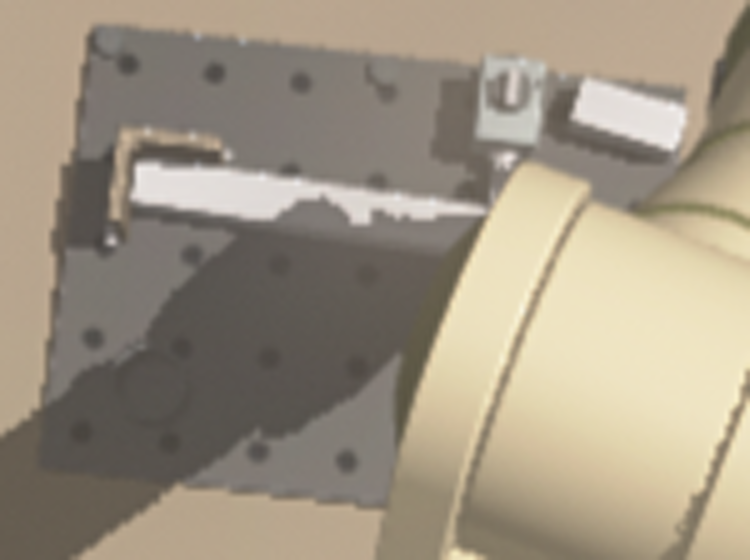

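The tube runs from the heel at (133,185) to the bolt at about (498,205), and the block hasn't moved. Lowering the open fingers over the cam grip.

```bash
python3 -m creep '[[0,0.0015,-0.01,0],[0,0,-0.01,0],[0,0,-0.01,0],[0,0,-0.01,0],[0,0,-0.01,0],[0,0,-0.01,0],[0,0,-0.01,0],[0,0,-0.005,0],[0,0,0,0],[0,0,0,0]]'
cat > cam.py <<'E'
from h import *
import sys
s,p,y=st(); tj=RJ.T@(p[:2]-O); g=tj-[-36,-287]; th=np.arctan2(g[1],g[0]); f=RJ.T@s['ft_force'][:2]
print('tool c',-.384-th,'r',np.linalg.norm(g).round(1),'yaw-tan err',y-(TH+th+np.pi/2),'Ftan(resist +)',f@[-np.sin(th),np.cos(th)],'Frad',f@[np.cos(th),np.sin(th)],'fz',s['ft_force'][2])
if len(sys.argv)>1:
    c0=-.384-th; dc,n=float(sys.argv[1]),int(sys.argv[2]); cs=c0+np.linspace(0,dc,n+1)
    P=np.array([RJ@(80*np.array([np.cos(-.384-c),np.sin(-.384-c)])) for c in cs]); P[0]=RJ@g; print(np.diff(P,axis=0).round(2).tolist(),-dc/n)
E
python3 cam.py .5 8
```

```text
time: 17.17
eef_pos: [0.5376, -0.2556, 0.06]
eef_rot: [-1.952, -2.461, 0.0]
ft_force: [0.7, -0.1, 0.5]
finger_gap: 0.0426
finger_force: 0.0
tool c 0.8524360892350643 r 78.2 yaw-tan err -0.001281647365870886 Ftan(resist +) 0.6423997278029676 Frad 0.2244813826514454 fz 0.5427882899310823
[[-4.49, -2.74], [-4.95, -0.68], [-4.99, -0.37], [-5.0, -0.06], [-4.99, 0.25], [-4.97, 0.56], [-4.92, 0.87], [-4.86, 1.18]] -0.0625
```

```bash
python3 -m creep '[[-0.0045,-0.0027,0,-0.06],[-0.005,-0.0007,0,-0.06],[-0.005,-0.0004,0,-0.06],[-0.005,0,0,-0.06],[-0.005,0.0003,0,-0.06],[-0.005,0.0006,0,-0.06],[-0.005,0.0009,0,-0.06],[-0.0049,0.0012,0,-0.06],[0,0,0,0],[0,0,0,0]]'
python3 cam.py .5 8
```

```text
time: 18.0
eef_pos: [0.4987, -0.2565, 0.061]
eef_rot: [2.479, 1.929, 0.001]
ft_force: [-0.2, -1.4, -0.7]
finger_gap: 0.0428
finger_force: 0.0
tool c 1.3499491020350094 r 79.8 yaw-tan err 0.018247864371017497 Ftan(resist +) 0.19265945268981818 Frad 1.4152549880077243 fz -0.6688728168328882
[[-4.83, 1.27], [-4.68, 1.76], [-4.56, 2.05], [-4.42, 2.33], [-4.27, 2.6], [-4.1, 2.86], [-3.91, 3.11], [-3.71, 3.35]] -0.0625
```

```bash
python3 -c "
from h import *
im,d=vision.camera('side'); cv2.imwrite('pics/s5.png',cv2.resize(im[160:280,200:340,::-1],None,fx=4,fy=4,interpolation=2))"
```

```text
(no output)
```

View pics/s5.png

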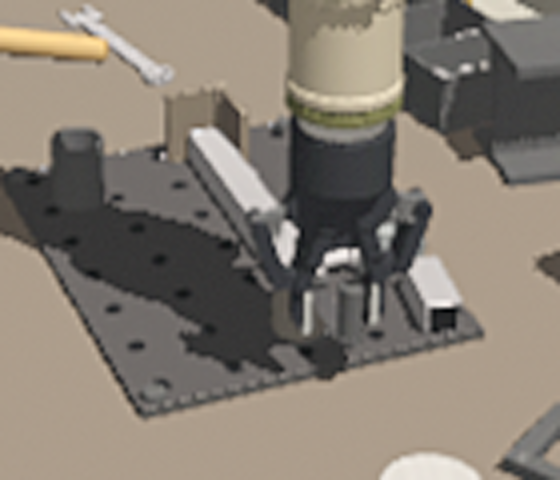

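The grip, at (348,305), stands between the fingers at (308,305) and (375,305) and is following. I'll carry on turning.

```bash
python3 -m creep '[[-0.0048,0.0013,0,-0.0625],[-0.0047,0.0018,0,-0.0625],[-0.0046,0.002,0,-0.0625],[-0.0044,0.0023,0,-0.0625],[-0.0043,0.0026,0,-0.0625],[-0.0041,0.0029,0,-0.0625],[-0.0039,0.0031,0,-0.0625],[-0.0037,0.0033,0,-0.0625],[0,0,0,0],[0,0,0,0]]'
python3 cam.py .25 8
```

```text
time: 18.88
eef_pos: [0.4641, -0.237, 0.0605]
eef_rot: [-2.879, -1.258, 0.0]
ft_force: [0.4, -0.9, -0.3]
finger_gap: 0.0427
finger_force: 0.0
tool c 1.8528384879656232 r 80.0 yaw-tan err 0.022495637077871833 Ftan(resist +) 0.8525315139442157 Frad 0.3701122355920364 fz -0.30166324928554533
[[-1.75, 1.79], [-1.71, 1.82], [-1.65, 1.87], [-1.6, 1.92], [-1.53, 1.97], [-1.47, 2.02], [-1.41, 2.07], [-1.34, 2.11]] -0.03125
```

```bash
python3 -m creep '[[-0.0014,0.0014,0,-0.025],[-0.0014,0.0015,0,-0.025],[-0.0013,0.0015,0,-0.025],[-0.0013,0.0015,0,-0.025],[-0.0013,0.0016,0,-0.025],[-0.0012,0.0016,0,-0.025],[-0.0012,0.0016,0,-0.025],[-0.0011,0.0017,0,-0.025],[-0.0011,0.0017,0,-0.025],[-0.0011,0.0017,0,-0.025]]'
python3 cam.py .2 10
```

```text
time: 19.72
eef_pos: [0.4514, -0.2211, 0.0604]
eef_rot: [3.015, 0.881, 0.0]
ft_force: [2.6, -0.9, 1.0]
finger_gap: 0.0429
finger_force: 1.1
tool c 2.107136316814881 r 80.0 yaw-tan err 0.021094695108246242 Ftan(resist +) 2.162604940731958 Frad -1.7481838097018743 fz 1.024298081119086
[[-0.81, 1.38], [-0.79, 1.39], [-0.76, 1.41], [-0.73, 1.42], [-0.71, 1.44], [-0.68, 1.45], [-0.65, 1.46], [-0.62, 1.48], [-0.59, 1.49], [-0.56, 1.5]] -0.02
```

```bash
python3 -m creep '[[-0.0004,0.0007,0,-0.01],[-0.0004,0.0007,0,-0.01],[-0.0004,0.0007,0,-0.01],[-0.0004,0.0007,0,-0.01],[-0.0004,0.0007,0,-0.01],[-0.0004,0.0007,0,-0.01],[-0.0003,0.0007,0,-0.01],[-0.0003,0.0007,0,-0.01],[-0.0003,0.0007,0,-0.01],[-0.0003,0.0007,0,-0.01]]'|head -1
python3 cam.py
python3 -m creep '[[-0.0003,0.0007,0,-0.01],[-0.0003,0.0007,0,-0.01],[-0.0003,0.0007,0,-0.01],[-0.0003,0.0008,0,-0.01],[-0.0003,0.0008,0,-0.01],[-0.0003,0.0008,0,-0.01],[-0.0003,0.0008,0,-0.01],[-0.0003,0.0008,0,-0.01],[-0.0003,0.0008,0,-0.01],[-0.0003,0.0008,0,-0.01]]'|head -1
python3 cam.py .15 10
```

```text
time: 20.55
tool c 2.2046330014347513 r 79.8 yaw-tan err 0.02014218253804101 Ftan(resist +) 2.238276420827643 Frad -1.0781235146585628 fz 0.7645039182601836
time: 21.38
tool c 2.2939882196745085 r 79.4 yaw-tan err 0.008965261126104851 Ftan(resist +) 7.75893177104874 Frad -1.0911983257650613 fz -4.466882638019808
[[-0.95, 0.92], [-0.4, 1.13], [-0.38, 1.14], [-0.36, 1.14], [-0.35, 1.15], [-0.33, 1.15], [-0.31, 1.16], [-0.29, 1.16], [-0.28, 1.17], [-0.26, 1.17]] -0.015
```

```bash
python3 -m creep '[[0,0,0,0],[0,0,0,0],[0,0,0,0],[0,0,0,0],[0,0,0,0],[0,0,0,0],[0,0,0,0],[0,0,0,0],[0,0,0,0],[0,0,0,0]]'|head -1
python3 cam.py
```

```text
time: 22.22
tool c 2.2946552525358546 r 79.5 yaw-tan err 0.010022104569421764 Ftan(resist +) 7.090862056376874 Frad -0.2769488529511502 fz -3.44842196916216
```

```bash
python3 -m creep '[[0.0007,-0.0025,0,0],[0.0007,-0.0025,0,0],[0.0007,-0.0025,0,0],[0.0005,-0.002,0,0],[0,0,0,0],[0,0,0.01,0],[0,0,0.02,0],[0,0,0.03,0],[0,0,0.03,0],[0,0,0.03,0]]'|head -3
python3 cam.py
python3 -m creep '[[-0.02,0.035,0.03,0],[-0.01,0.04,0.03,0],[0,0.04,0.03,0],[0,0.04,0.02,0],[0,0.04,0,0],[0,0.04,0,0],[0,0.04,0,0],[0,0.04,0,0],[0,0.04,0,0],[0,0.04,0,0]]'
python3 - <<'E'
from h import *
im,d=vision.camera('top'); np.savez('t6.npz',im=im,d=d)
c,a,_,n,b=tube(d); aj=RJ.T@a; cj=RJ.T@(c-O); print('phi',np.arctan2(*aj),'end',cj+130*aj,cj-130*aj,n)
P=pts('top',d);m=(P[...,2]>.05)&(P[...,2]<.062);m[:135]=0;m[162:]=0;m[:,:282]=0;m[:,302:]=0
print('stop',cv2.minAreaRect(((P[m][:,:2]*1000-O)@RJ).astype(np.float32)))
m=(P[...,2]>.085)&(P[...,2]<.105);m[:150]=0;m[240:]=0;m[:,:290]=0;m[:,345:]=0
g=RJ.T@(P[m][:,:2].mean(0)*1000-O)-[-36,-287];print('cam',-.384-np.arctan2(g[1],g[0]),np.linalg.norm(g),m.sum())
cv2.imwrite('pics/crop6.png',cv2.resize(im[128:240,190:340,::-1],None,fx=5,fy=5,interpolation=cv2.INTER_CUBIC))
E
```

```text
time: 23.05
eef_pos: [0.4467, -0.2158, 0.1814]
eef_rot: [-3.087, -0.578, 0.003]
tool c 2.1932090825588553 r 81.6 yaw-tan err -0.09077712704488494 Ftan(resist +) -0.6801325446841398 Frad -0.3810590111843323 fz -0.024470415899539116
time: 23.88
eef_pos: [0.4225, 0.1508, 0.2687]
eef_rot: [-3.087, -0.58, 0.0]
ft_force: [1.4, -0.3, 0.3]
finger_gap: 0.0429
finger_force: 0.0
phi 0.12305796869760222 end [-1.72132434 -7.46172976] [ -33.63570443 -265.49557836] 787
stop ((56.923072814941406, -230.7166748046875), (39.312965393066406, 55.993167877197266), 88.74163818359375)
cam 2.171105559548213 81.36415730711926 39
```

View pics/crop6.png

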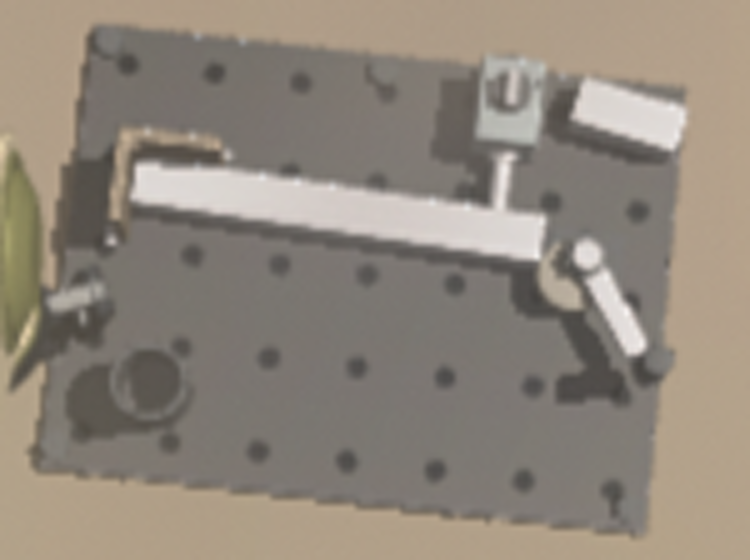

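The tube lies in the heel at (133,165), against the bolt tip at (500,208). The cam nips its near corner at (545,258), its angle unchanged after release, the stop has not moved, and the arm is clear. Handing in.

```bash
python3 -m creep '[[0,0,0,0],[0,0,0,0],[0,0,0,0],[0,0,0,0],[0,0,0,0],[0,0,0,0],[0,0,0,0],[0,0,0,0],[0,0,0,0],[0,0,0,0]]'|head -1; python3 -c "
from plant import workorder; print(workorder.finish_job())"
```

```text
time: 24.77
the job is handed in; nothing more can be done
None
```

I butted the tube into the heel, swung it onto the bolt with about 6.5 N, and nipped it tight with the cam (about 7 N at the grip); the stop block did not move, and I handed the job in at about 25 s (no verdict was returned).

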